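# Snap the control board into the paper punch

### The arm

A 6-joint arm with a two-finger parallel gripper is mounted at the origin on the work surface. World frame = base frame: x ahead of the robot, y to its left, z up, the work surface at z = 0. Lengths are in m, angles in rad, forces in N, time in s.
With the tool pointing down it reaches from about 0.35 to 0.975 m from the base axis. Payload 4.9 kg.
Tool frame: the origin (TCP) lies midway between the tips of the shut fingers; the grasp point (between the pads) lies behind it (manip.grasp_offset is the y of the grasp point in the tool frame, in m); y points along the fingers, z is the direction in which the jaws open and shut, and the axes are right-handed (so a half turn about y gives the same grasp; the last joint's range is limited). The gripper opens to 85 mm and grips with 20 to 120 N. Pads are 22 mm wide; open, the fingers measure 114 mm over their backs; the gripper's body (76 mm by 85 mm) begins 54 mm behind the grasp point. The pads swing forward as they close: fully open they stand 13 mm farther back than shut.
Start: joints at [1.064, 0.053, 1.613, -0, 1.476, -0.119], TCP at [0.236, 0.579, 0.231] pointing down, gripper open.
Joint ranges: [-3.01, 3.01], [-1.01, 2.22], [0.06, 2.58], [-1.02, 4.17], [0.09, 2.62], [-3.14, 3.14]. Speed limits (rad/s): [2.57, 2.57, 3.14, 3.14, 3.14, 3.14].

### API

Orientations are given as a unit quaternion [w, x, y, z].
In Python, from plant import manip gives the robot as it stands. The module is installed in compiled form; this text tells all that it offers.
- The arm moves only by the shell command python3 -m jog 'ROWS'. ROWS is a JSON object of lists of equal length, an entry for each row: "offset": the shift along the world's x, y, z in units of 50 mm (1.0 is 50 mm), a list of three; "angular": the turn, a rotation vector about the world's x, y, z in units of 6 degrees (1.0 is 6 degrees), a list of three; "jaw": the finger opening in mm, from 0 to 85.4. In form: {"offset": [[tx, ty, tz], ...], "angular": [[ax, ay, az], ...], "jaw": [jaw, ...]}. A call has 1 to 12 rows; each row shifts and turns the commanded pose from where the row before left it; what a row does not reach is not made up. A row lasts 1/10 s, in which the tool goes at most 50 mm and 8.59 degrees, less where a joint would pass 70% of its speed; a pose out of reach is approached as far as the arm can. A call is refused whole if a number of a shift passes 1 or a number of a turn 1, either way. A call with a gripper value outside its range is refused whole. The fingers move at their own pace and stop on an object; the grip force is fixed at half the most. Time passes only in rows, so rows that do not move let the fingers close. It gives the time, the measured TCP pose, the force and the opening at its end, in the units of the state.
- manip.state(): the state, without advancing time (a new reading comes with each control period).
- manip.grab_frame(name): name is "side" or "top"; returns the picture (420x560x3 uint8, blue, green, red); there is no depth.
- manip.camera_model(name): a dict with "fx", "fy", "cx", "cy" (pixels), "rvec" (rotation vector, rad) and "tvec" (3), from world to camera coordinates, as OpenCV has them. Camera axes: x right, y down, z forward; pixel columns grow to the right and rows downward; lengths in m; the calibration is good to about 2 mm. A picture is of the moment at which its call begins. camera_model takes no time and is no camera call.
- manip.job_done(): hands the job in, once; it reports no verdict.
The state is a dict: "time": time; "joint_pos": joint angles; "joint_vel": joint speeds; "joint_efforts": joint torques, N m; "tool_pos": TCP position; "tool_rot": TCP orientation; "contact_force": force on the tool from outside, world axes, zero at the start; "ft_torque": the same for the moment, N m; "gripper_width": opening from 0.0 (shut) to 1.0 (fully open).
Only numpy, scipy, OpenCV 4.12 (cv2) and the standard library are available. Lean on these libraries where they do the work, as an engineer would, in place of code of your own. Each camera call takes 0.05 s, during which the arm holds its last target.

### The job

Put the control board back into the open bay of the paper punch: lay it component side up over the four snap standoffs, each hole on its own pin, and let go of it. Only then press it down at its corners, firmly but without cracking it, until all four have snapped through and it lies fully home on every shoulder; leave the other things on the bench where they are.

Things in the scene. Friction and masses are not known exactly. Their poses are not given: they have to be found in the camera images.
- punch: the paper punch, fixed to the bench, with its control bay open: a grey bay 200 mm (x) x 146 mm (y) with walls 34 mm high above the bench, and at its -x end the closed punch head (a grey block 85 x 180 mm, 75 mm high, x from -185 to -100 mm). Origin: centre of the bay on the bench; its z is up
- board: the loose control board, lying component side up: a brown plate 160 mm (x) x 112 mm (y) x 4 mm, about 220 g, with four square holes of 14 mm near its corners. Origin: centre of its underside; z up. The holes at its -x end are 84 mm apart, at its +x end 56 mm, as are the standoffs: it fits only with its x along the punch's x
- heatsink (a point): centre of the board's finned aluminium heat sink, 30 mm (x) x 40 mm (y) x 45 mm high, standing on the middle of the board, 26.5 mm above the board's underside; the sound place to hold the board (its y faces are clear on both sides). Axes as the board's
- post0 (a point): snap standoff 0, -x end, +y side (wide pair), at (-62, 42) mm in the punch's frame: the centre of its shoulder (24 mm disc, 30 mm above the bench) on which the board's underside must end. On the shoulder stands a white pin, 12 mm thick, 18 mm high with a tapered tip, with two spring barbs that reach 9.5 mm from its axis along the punch's x; all four are alike
- post1 (a point): snap standoff 1, -x end, -y side (wide pair), at (-62, -42) mm in the punch's frame: the centre of its shoulder (24 mm disc, 30 mm above the bench) on which the board's underside must end. A board laid over the pins is held up by the barbs, its underside about 9 mm above the shoulders
- post2 (a point): snap standoff 2, +x end, +y side (narrow pair), at (62, 28) mm in the punch's frame: the centre of its shoulder (24 mm disc, 30 mm above the bench) on which the board's underside must end. Each standoff needs a push of about 10 to 16 N on its corner of the board to give way; then its barbs spring out over the board and hold it on the shoulder
- post3 (a point): snap standoff 3, +x end, -y side (narrow pair), at (62, -28) mm in the punch's frame: the centre of its shoulder (24 mm disc, 30 mm above the bench) on which the board's underside must end. The shoulders are rigid and the board cracks if the contact forces between it and the standoffs pass 60 N: a push of 18 to 25 N is enough and safe; do not drive it down to a measured depth with a stiff arm
- hole0 (a point): centre of the board's hole 0 at its underside, -x end, +y side (wide pair); goes over standoff 0. Each hole is at the same place in the board's frame as its standoff in the punch's frame
- hole1 (a point): centre of the board's hole 1 at its underside, -x end, -y side (wide pair); goes over standoff 1
- hole2 (a point): centre of the board's hole 2 at its underside, +x end, +y side (narrow pair); goes over standoff 2
- hole3 (a point): centre of the board's hole 3 at its underside, +x end, -y side (narrow pair); goes over standoff 3
- block0 (a point): top centre of the black relay block next to hole 0: 20 x 20 mm, 20 mm high on the board, 22 mm from the hole's centre towards the board's middle; a sound place to press that corner, taller than the pin which stands 14 mm out of a seated board
- block1 (a point): top centre of the black relay block next to hole 1: 20 x 20 mm, 20 mm high on the board, 22 mm from the hole's centre towards the board's middle; a sound place to press that corner
- block2 (a point): top centre of the black relay block next to hole 2: 20 x 20 mm, 20 mm high on the board, 22 mm from the hole's centre towards the board's middle; a sound place to press that corner
- block3 (a point): top centre of the black relay block next to hole 3: 20 x 20 mm, 20 mm high on the board, 22 mm from the hole's centre towards the board's middle; a sound place to press that corner
- screwdriver: loose screwdriver lying between the two work places, 170 mm long; leave it alone
- tape_roll: loose roll of clear tape lying flat, 64 mm across, 20 mm high; origin at the middle of its underside
- stapler: loose stapler, 130 x 34 mm, 46 mm high; origin at the middle of its underside
- mug: loose white mug, 80 mm across, 90 mm high; origin at the middle of its underside
- glue: loose white bottle, 50 mm across, 130 mm high; origin at the middle of its underside
- pen_cup: loose dark cup with pens, 72 mm across, 155 mm high; origin at the middle of its underside
- screw_tray: loose open aluminium tray, 100 x 70 mm, 25 mm high; origin at the middle of its underside
There are look-alikes about, which are no part of the job. There is more than one size of the board; the one meant has the size given above.

How it is judged:
On the way:
1. the board rests over the four pins, held up by the barbs, and the robot has let go of it (z of hole0 in the frame of post0 between 0.004 and 0.014 m and horizontal distance between hole0 and post0 below 0.006 m and z of hole1 in the frame of post1 between 0.004 and 0.014 m and horizontal distance between hole1 and post1 below 0.006 m and z of hole2 in the frame of post2 between 0.004 and 0.014 m and horizontal distance between hole2 and post2 below 0.006 m and z of hole3 in the frame of post3 between 0.004 and 0.014 m and horizontal distance between hole3 and post3 below 0.006 m and contact force between each of the arm, the fingers and board below 0.2 N and linear speed of board below 0.02 m/s), for 0.2 s.
At the end, for the whole second after the job is handed in: every hole of the board lies on its own standoff within 4 mm sideways, with the underside of the board within 1.8 mm of each of the four shoulders (all four snapped through), the board at rest (z of hole0 in the frame of post0 between -0.003 and 0.0018 m and horizontal distance between hole0 and post0 below 0.004 m and z of hole1 in the frame of post1 between -0.003 and 0.0018 m and horizontal distance between hole1 and post1 below 0.004 m and z of hole2 in the frame of post2 between -0.003 and 0.0018 m and horizontal distance between hole2 and post2 below 0.004 m and z of hole3 in the frame of post3 between -0.003 and 0.0018 m and horizontal distance between hole3 and post3 below 0.004 m and linear speed of board below 0.01 m/s); the robot touches nothing.
It fails at once if the contact force of board on standoffs passes 60 N (the board cracks) (contact force between board and punch above 60 N).
It fails at once if another loose thing on the bench is moved by more than 40 mm (distance of any of screwdriver, tape_roll, stapler, mug, glue, pen_cup, screw_tray from where it was at the start of the episode above 0.04 m).
It also fails if it takes over 56 s, if anything falls off the work surface, if the arm or the gripper's body presses on something with over 40 N, if the wrist force passes 120 N, or if a joint passes its speed limit or range.

## Working session

There is one attempt and no reset: what is moved stays moved. The work goes in short steps, Python scripts to look and compute and a shell command to move; the robot and the scene stay as the last step left them, time stands still between calls to the robot, and variables do not carry over. Pictures are saved under pics/ and viewed, and the job is handed in when it is done.

```bash
mkdir -p pics
python3 - <<'E'
from plant import manip
import cv2
print(manip.state()); print(manip.grasp_offset)
for n in("top","side"):
    cv2.imwrite(f"pics/{n}0.png",manip.grab_frame(n)); print(n,manip.camera_model(n))
E
```

```text
{'time': 0.0, 'joint_pos': array([ 1.06401225e+00,  5.33762502e-02,  1.61431958e+00, -1.72572286e-06,
        1.47597957e+00, -1.18970538e-01]), 'joint_vel': array([ 0.00062008,  0.00013102, -0.00016273,  0.00109939, -0.0016837 ,
       -0.00038538]), 'joint_efforts': array([-7.83140313e-04, -3.93672788e+01, -3.70178854e+01, -1.84698906e-04,
        6.74491923e-03, -2.90271794e-05]), 'tool_pos': array([0.236029  , 0.57803975, 0.23003571]), 'tool_rot': array([-0.69315367,  0.69455527, -0.13648111,  0.13602896]), 'contact_force': array([-0.23779469, -0.18671998, -0.29040314]), 'ft_torque': array([-0.00999002, -0.01510424, -0.00821857]), 'gripper_width': 0.9997240960531595}
-0.0187
top {'fx': 529.6327812500639, 'fy': 529.6327812500639, 'cx': 286.68693219545986, 'cy': 200.85711745868232, 'rvec': array([ 2.15128241, -2.17344724,  0.09013209]), 'tvec': array([0.01353589, 0.44883953, 1.30799033])}
side {'fx': 533.3338188908031, 'fy': 533.3338188908031, 'cx': 272.23782023820075, 'cy': 210.4174801529606, 'rvec': array([ 1.07819628, -2.19048999,  1.18382928]), 'tvec': array([0.26111371, 0.24384249, 1.44413485])}
```

View pics/top0.png

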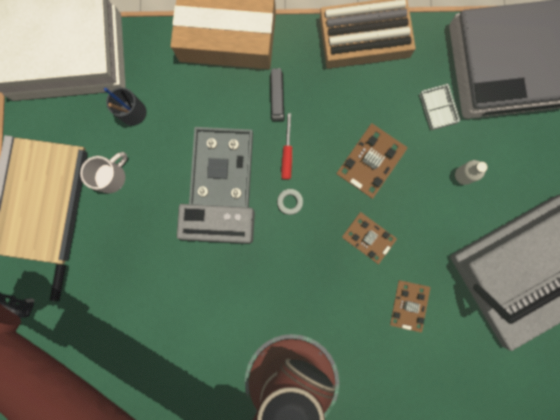

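View pics/side0.png

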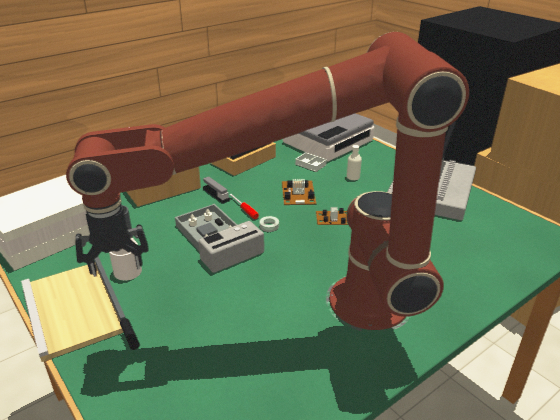

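The top view shows the punch bay around (221,165) and the largest board at (372,160). Two smaller look-alike boards lie below it. Next I'll look at enlarged crops.

Run:
```python
import cv2
im=cv2.imread("pics/top0.png")
cv2.imwrite("pics/c_board.png",cv2.resize(im[115:205,325:420],None,fx=6.5,fy=6.5,interpolation=cv2.INTER_CUBIC))
cv2.imwrite("pics/c_bay.png",cv2.resize(im[120:250,165:265],None,fx=4.6,fy=4.6,interpolation=cv2.INTER_CUBIC))
```

```text
(no output)
```

View pics/c_board.png

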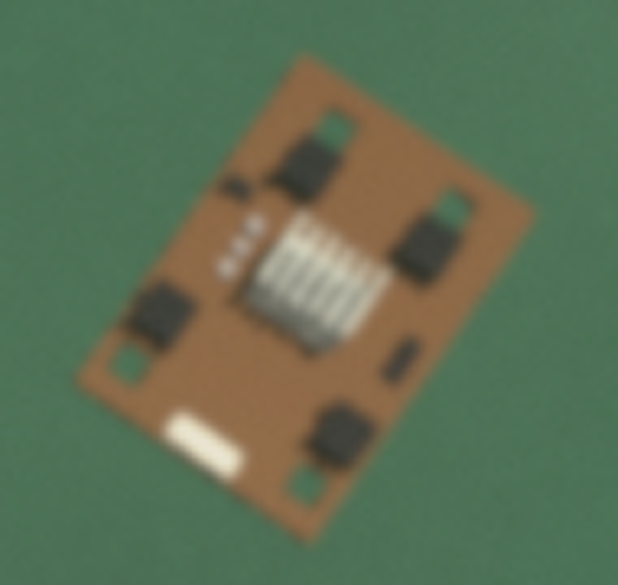

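View pics/c_bay.png

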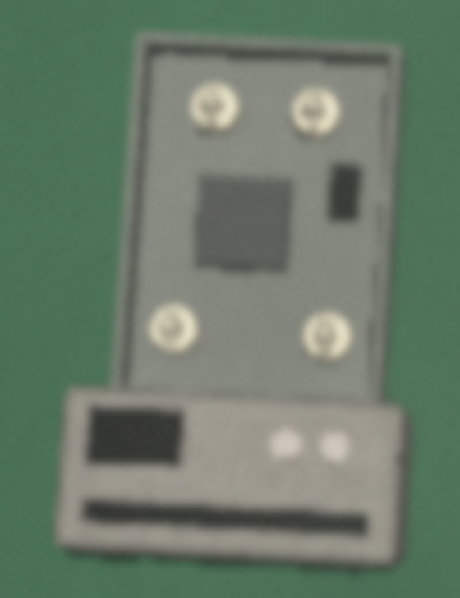

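```bash
cat > h.py <<'E'
import numpy as np,cv2
from plant import manip
from scipy.optimize import least_squares
from scipy.spatial.transform import Rotation as R
def proj(n,P):
    m=manip.camera_model(n);K=np.array([[m['fx'],0,m['cx']],[0,m['fy'],m['cy']],[0,0,1.]])
    return cv2.projectPoints(np.array(P,float).reshape(-1,1,3),m['rvec'],m['tvec'],K,None)[0][:,0]
def place(p,L,z0=0):
    L=np.array(L,float)
    c,s=np.cos(p[2]),np.sin(p[2])
    return np.c_[p[0]+c*L[:,0]-s*L[:,1],p[1]+s*L[:,0]+c*L[:,1],L[:,2]+z0]
def fit(n,L,uv,p0,z0=0):
    f=lambda p:(proj(n,place(p,L,z0))-uv).ravel()
    r=least_squares(f,p0,x_scale=[.01,.01,.01],loss='soft_l1');return r.x,r.fun.reshape(-1,2)
H=[(-.062,.042),(-.062,-.042),(.062,.028),(.062,-.028)]
E
python3 - <<'E'
from h import *
o=np.array([325,115]);s=6.5
uv=(np.array([[130,363],[306,485],[337,128],[453,208],[305,55],[537,213],[310,543],[80,377]])+.5)/s-.5+o
L=[(*h,.002) for h in H]+[(.08,.056,.004),(.08,-.056,.004),(-.08,-.056,.004),(-.08,.056,.004)]
p,r=fit('top',L,uv,[.6,-.2,-.6]);print(p,np.degrees(p[2]),r.round(2))
# heatsink base/top check later
o=np.array([165,120]);s=4.6
uv=(np.array([[173,328],[326,335],[214,106],[316,111],[137,33],[400,45]])+.5)/s-.5+o
L=[(*h,.030) for h in H]+[(.1,.073,.034),(.1,-.073,.034)]
for k in (4,6):
  p,r=fit('top',L[:k],uv[:k],[.6,.2,0]);print(p,np.degrees(p[2]),r.round(2))
E
```

```text
[ 0.55346973 -0.20993581 -0.62417794] -35.76276173730239 [[-0.05 -0.01]
 [ 0.04 -0.05]
 [-0.03  0.26]
 [ 0.2   0.24]
 [-0.05 -0.42]
 [ 0.45 -0.18]
 [ 0.1  -0.17]
 [-0.8   0.31]]
[ 0.53495016  0.17468882 -0.06414736] -3.6753728235743712 [[-0.   -0.05]
 [ 0.08  0.18]
 [ 0.03 -0.08]
 [-0.11 -0.05]]
[ 0.53491318  0.17466495 -0.06307419] -3.613884855721054 [[ 0.03 -0.02]
 [ 0.12  0.18]
 [ 0.01 -0.05]
 [-0.13 -0.05]
 [-0.16 -0.13]
 [ 0.12  0.07]]
```

Run:
```python
from h import *
s=manip.state();M=R.from_quat(np.roll(s['tool_rot'],-1)).as_matrix();print(M.round(4))
print("jaw az",np.degrees(np.arctan2(M[1,2],M[0,2])))
q=s['tool_pos'];print((np.array([.5535,-.2099,.09])-q)/.05)
im=cv2.imread("pics/top0.png");b=cv2.resize(im,None,fx=6,fy=6,interpolation=cv2.INTER_CUBIC)
def d(p,L,c):
    u=(proj('top',place(p,L))+.5)*6-.5
    cv2.polylines(b,[np.int32(u.round())],True,c,1)
sq=lambda x,y,h,z,k=None:[(x+a*h,y+e*(k or h),z) for a,e in((1,1),(1,-1),(-1,-1),(-1,1))]
p=[.5535,-.2099,-.6242]
d(p,sq(0,0,.08,.004,.056),(0,255,255))
for h in H:d(p,sq(*h,.007,.004),(0,0,255))
d(p,sq(0,0,.015,.049,.02),(255,0,0))
p=[.5349,.1747,-.0636]
t=np.linspace(0,6.28,30)
for h in H:
  d(p,[(h[0]+.012*np.cos(a),h[1]+.012*np.sin(a),.03) for a in t],(0,0,255)); d(p,[(h[0]+.003*np.cos(a),h[1]+.003*np.sin(a),.048) for a in t],(255,0,0))
d(p,sq(0,0,.1,.034,.073),(0,255,255))
d(p,[(-.1,.09,.075),(-.1,-.09,.075),(-.185,-.09,.075),(-.185,.09,.075)],(255,255,0))
cv2.imwrite("pics/o1.png",b[690:1230,1950:2520]);cv2.imwrite("pics/o2.png",b[740:1480,1040:1560][:600])
```

```text
[[ 9.257e-01 -9.000e-04  3.781e-01]
 [-3.781e-01 -1.700e-03  9.257e-01]
 [-2.000e-04 -1.000e+00 -1.900e-03]]
jaw az 67.78103130130428
[  6.34858709 -15.75984601  -2.80296427]
```

View pics/o1.png

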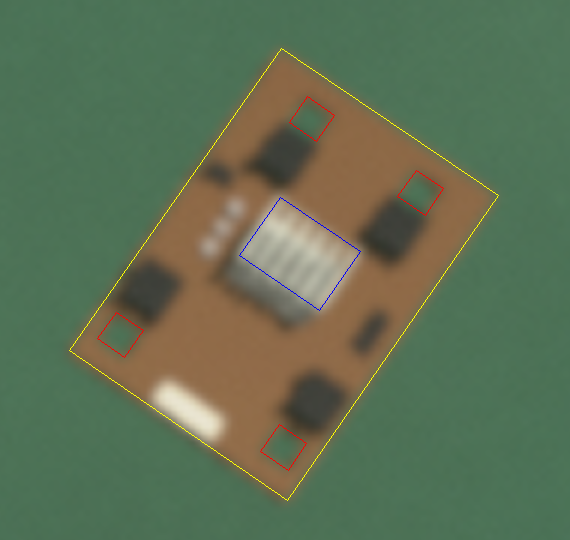

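View pics/o2.png

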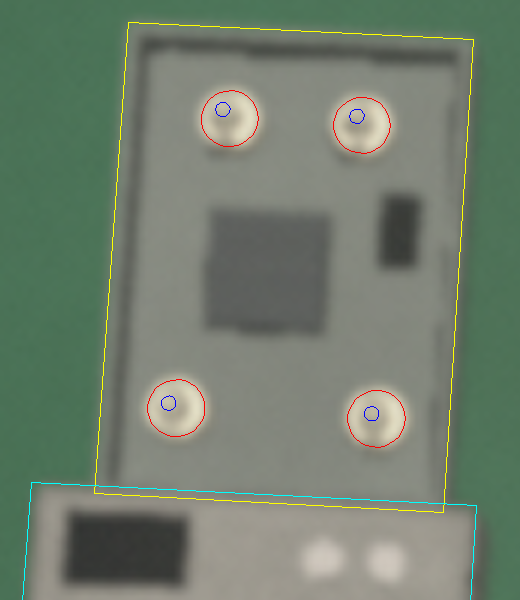

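```bash
python3 -m jog '{"offset":[[0.36,-0.9,0],[0.36,-0.9,0],[0.36,-0.9,0],[0.36,-0.9,0],[0.36,-0.9,0],[0.36,-0.9,0],[0.36,-0.9,0],[0.36,-0.9,0],[0.36,-0.9,0],[0.36,-0.9,0],[0.36,-0.9,0],[0.36,-0.9,0]],"angular":[[0,0,-0.19],[0,0,-0.19],[0,0,-0.19],[0,0,-0.19],[0,0,-0.19],[0,0,-0.19],[0,0,-0.19],[0,0,-0.19],[0,0,-0.19],[0,0,-0.19],[0,0,-0.19],[0,0,-0.19]],"jaw":[85,85,85,85,85,85,85,85,85,85,85,85]}'
python3 -m jog '{"offset":[[0.34,-0.8,-0.3],[0.34,-0.8,-0.4],[0.34,-0.8,-0.4],[0.34,-0.8,-0.4],[0.34,-0.8,-0.4],[0.34,-0.8,-0.4],[0,0,0],[0,0,0]],"angular":[[0,0,0],[0,0,0],[0,0,0],[0,0,0],[0,0,0],[0,0,0],[0,0,0],[0,0,0]],"jaw":[85,85,85,85,85,85,85,85]}'
cat > st.py <<'E'
from h import *
import sys
s=manip.state();M=R.from_quat(np.roll(s['tool_rot'],-1)).as_matrix()
print("t",s['time'],"tcp",s['tool_pos'].round(4),"tilt y",M[:2,1].round(4),"az",np.degrees(np.arctan2(M[1,2],M[0,2])).round(2),"F",s['contact_force'].round(1),"T",s['ft_torque'].round(2),"w",round(s['gripper_width']*85.4,1))
if len(sys.argv)>3:
    print("units",((np.array(sys.argv[1:4],float)-s['tool_pos'])/.05).round(3), "turn", ((float(sys.argv[4])-np.degrees(np.arctan2(M[1,2],M[0,2])))/6).round(3) if len(sys.argv)>4 else "")
E
python3 st.py .5535 -.2099 .0145 54.24
```

```text
time: 1.3
tool_pos: [0.4524, 0.0366, 0.231]
tool_rot: [0.673, -0.673, 0.218, -0.218]
contact_force: [1.0, 0.8, -0.0]
gripper_width: 0.995
time: 2.1
tool_pos: [0.5535, -0.2017, 0.1146]
tool_rot: [0.673, -0.672, 0.22, -0.217]
contact_force: [0.4, 0.9, 0.4]
gripper_width: 0.994
t 2.1 tcp [ 0.5535 -0.2017  0.1146] tilt y [-0.0029  0.0019] az 54.01 F [0.4 0.9 0.4] T [ 0.03 -0.04  0.02] w 84.9
units [-0.    -0.165 -2.002] turn 0.038
```

```bash
python3 -m jog '{"offset":[[0,-0.16,-0.4],[0,0,-0.6],[0,0,-0.6],[0,0,-0.4],[0,0,0]],"angular":[[0,0,0.04],[0,0,0],[0,0,0],[0,0,0],[0,0,0]],"jaw":[85,85,85,85,85]}'
python3 st.py .5535 -.2099 .0145 54.24
python3 - <<'E'
from h import *
a=manip.grab_frame('top')[120:205,325:420];b=manip.grab_frame('side')[150:250,250:370]
cv2.imwrite('pics/g1.png',cv2.hconcat([cv2.resize(a,(400,358),interpolation=2),cv2.resize(b,(400,358),interpolation=2)]))
E
```

```text
time: 2.6
tool_pos: [0.552, -0.2069, 0.0139]
tool_rot: [0.674, -0.673, 0.218, -0.214]
contact_force: [0.1, 0.7, -0.3]
gripper_width: 0.995
t 2.6 tcp [ 0.552  -0.2069  0.0139] tilt y [-0.0048  0.0028] az 54.43 F [ 0.1  0.7 -0.3] T [ 0.01  0.01 -0.04] w 85.0
units [ 0.03  -0.061  0.012] turn -0.031
```

View pics/g1.png

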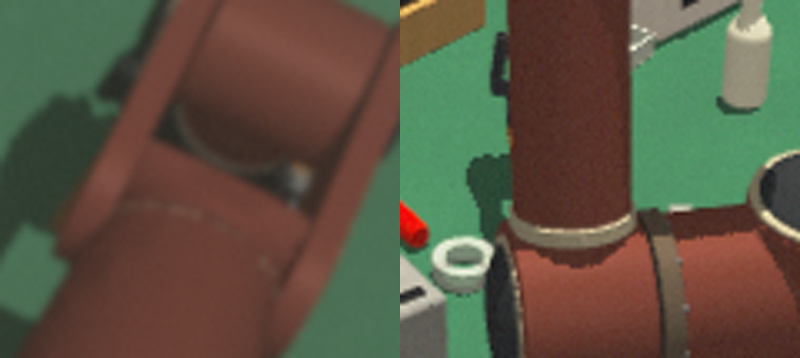

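The arm hides the board in both views, so I'll go by the fitted pose. I'll trim the position and tilt, then close the jaw.

```bash
python3 -m jog '{"offset":[[0.03,-0.06,0.01],[0,0,0],[0,0,0]],"angular":[[-0.027,-0.046,-0.03],[0,0,0],[0,0,0]],"jaw":[85,85,85]}'
python3 st.py .5535 -.2099 .0145 54.24
```

```text
time: 3.0
tool_pos: [0.5568, -0.2129, 0.0184]
tool_rot: [-0.672, 0.673, -0.215, 0.22]
contact_force: [0.1, -0.2, -0.3]
gripper_width: 0.994
t 3.0 tcp [ 0.5568 -0.2129  0.0184] tilt y [ 0.0072 -0.0041] az 54.16 F [ 0.1 -0.2 -0.3] T [0.02 0.01 0.  ] w 84.9
units [-0.066  0.06  -0.078] turn 0.014
```

```bash
for i in 1 2 3; do python3 -m jog '{"offset":[[0,0,0],[0,0,0]],"angular":[[0,0,0],[0,0,0]],"jaw":[85,85]}' >/dev/null; python3 st.py .5535 -.2099 .0145 54.24; done
```

```text
t 3.2 tcp [ 0.5559 -0.2125  0.0171] tilt y [ 0.0051 -0.003 ] az 54.15 F [ 0.  -0.5 -0.2] T [ 0.04 -0.04 -0.03] w 85.1
units [-0.048  0.052 -0.051] turn 0.014
t 3.4 tcp [ 0.5558 -0.2124  0.0167] tilt y [ 0.0046 -0.0028] az 54.16 F [-0.1  0.2 -0.2] T [-0.07  0.01  0.01] w 85.2
units [-0.045  0.051 -0.044] turn 0.014
t 3.6 tcp [ 0.5558 -0.2124  0.0167] tilt y [ 0.0047 -0.0027] az 54.16 F [-1.   0.1 -0.1] T [ 0.    0.02 -0.09] w 84.9
units [-0.046  0.05  -0.045] turn 0.013
```

```bash
python3 -m jog '{"offset":[[-0.046,0.05,-0.045],[0,0,0],[0,0,0],[0,0,0]],"angular":[[0.026,0.045,0.013],[0,0,0],[0,0,0],[0,0,0]],"jaw":[85,85,85,85]}'>/dev/null
python3 st.py .5535 -.2099 .0145 54.24
```

```text
t 4.0 tcp [ 0.5535 -0.2099  0.0145] tilt y [ 0.0001 -0.0002] az 54.24 F [1.2 0.9 0.2] T [-0.02  0.02  0.02] w 85.0
units [-0.001  0.001 -0.001] turn 0.0
```

Exact now, so I'll close on the heat sink.

```bash
python3 -m jog '{"offset":[[0,0,0],[0,0,0],[0,0,0],[0,0,0],[0,0,0],[0,0,0]],"angular":[[0,0,0],[0,0,0],[0,0,0],[0,0,0],[0,0,0],[0,0,0]],"jaw":[40,30,20,20,20,20]}'
python3 st.py
python3 -m jog '{"offset":[[0,0,0],[0,0,0],[0,0,0.3],[0,0,0.5],[0,0,0.6],[0,0,0.6],[0,0,0.4],[0,0,0],[0,0,0],[0,0,0]],"angular":[[0,0,0],[0,0,0],[0,0,0],[0,0,0],[0,0,0],[0,0,0],[0,0,0],[0,0,0],[0,0,0],[0,0,0]],"jaw":[20,20,20,20,20,20,20,20,20,20]}'
python3 st.py .535 .174 .12 86.35
```

```text
time: 4.6
tool_pos: [0.5538, -0.2101, 0.0148]
tool_rot: [-0.673, 0.673, -0.217, 0.217]
contact_force: [0.3, 0.6, 1.4]
gripper_width: 0.46
t 4.6 tcp [ 0.5538 -0.2101  0.0148] tilt y [ 0.0007 -0.0006] az 54.24 F [0.3 0.6 1.4] T [-0.16  0.04  0.01] w 39.3
time: 5.6
tool_pos: [0.5522, -0.2092, 0.1323]
tool_rot: [0.673, -0.673, 0.218, -0.216]
contact_force: [0.3, -0.2, -3.6]
gripper_width: 0.456
t 5.6 tcp [ 0.5522 -0.2092  0.1323] tilt y [-0.0033  0.0018] az 54.24 F [ 0.3 -0.2 -3.6] T [ 0.01 -0.    0.07] w 38.9
units [-0.344  7.663 -0.246] turn 5.352
```

```bash
python3 -m jog '{"offset":[[0,0.4,0],[-0.035,0.7,0],[-0.035,0.8,0],[-0.035,0.8,0],[-0.035,0.8,0],[-0.035,0.8,0],[-0.035,0.8,0],[-0.035,0.8,0],[-0.035,0.8,0],[-0.035,0.6,0],[-0.03,0.36,0],[0,0,0]],"angular":[[0,0,0.2],[0,0,0.5],[0,0,0.5],[0,0,0.6],[0,0,0.6],[0,0,0.6],[0,0,0.6],[0,0,0.6],[0,0,0.5],[0,0,0.4],[0,0,0.25],[0,0,0]],"jaw":[20,20,20,20,20,20,20,20,20,20,20,20]}' >/dev/null
python3 -m jog '{"offset":[[0,0,0],[0,0,0],[0,0,0]],"angular":[[0,0,0],[0,0,0],[0,0,0]],"jaw":[20,20,20]}' >/dev/null
python3 st.py .535 .1747 .08 86.35
python3 - <<'E'
from h import *
a=manip.grab_frame('top');b=manip.grab_frame('side')
cv2.imwrite('pics/t2.png',a);cv2.imwrite('pics/s2.png',b)
cv2.imwrite('pics/g2.png',cv2.hconcat([cv2.resize(a[110:260,150:290],(400,430),interpolation=2),cv2.resize(b[130:280,150:290],(400,430),interpolation=2)]))
E
```

```text
t 7.1 tcp [0.5362 0.1721 0.134 ] tilt y [-0.0007 -0.0004] az 86.25 F [-0.2  0.2 -2.5] T [-0.03 -0.01 -0.03] w 39.6
units [-0.024  0.052 -1.081] turn 0.017
```

View pics/g2.png

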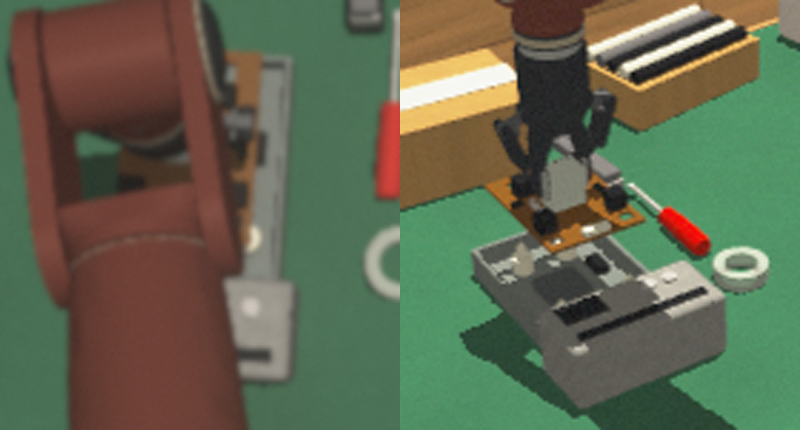

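Side view: the board hangs from the gripper over the bay, right way round. I'll overlay the predicted poses in this view.

```bash
cat > ov.py <<'E'
from h import *
import sys
# args: out, x0,y0,w,h, scale ; board pose from tool
def ov(n,img,out,crop,s,dx=0,dy=0,board=None,punch=[.5349,.1747,-.0636],drawb=True):
    st=manip.state();M=R.from_quat(np.roll(st['tool_rot'],-1)).as_matrix();q=st['tool_pos']
    az=np.arctan2(M[1,2],M[0,2])-np.pi/2
    b=board or [q[0],q[1],az,q[2]-.0145]
    x0,y0,w,h=crop
    big=cv2.resize(img[y0:y0+h,x0:x0+w],None,fx=s,fy=s,interpolation=cv2.INTER_CUBIC)
    def d(p,L,c,z0=0):
        u=(proj(n,place(p,L,z0))+.5-[x0,y0])*s-.5
        cv2.polylines(big,[np.int32(u.round())],True,c,1)
    sq=lambda x,y,h,z,k=None:[(x+a*h,y+e*(k or h),z) for a,e in((1,1),(1,-1),(-1,-1),(-1,1))]
    if drawb:
        d(b,sq(0,0,.08,.004,.056),(0,255,255),b[3])
        for hh in H:d(b,sq(*hh,.007,.004),(0,0,255),b[3])
        d(b,sq(0,0,.015,.049,.02),(255,0,0),b[3])
    t=np.linspace(0,6.28,30)
    for hh in H:
        d(punch,[(hh[0]+.012*np.cos(a),hh[1]+.012*np.sin(a),.03) for a in t],(255,0,255))
        d(punch,[(hh[0]+.003*np.cos(a),hh[1]+.003*np.sin(a),.048) for a in t],(255,0,0))
    d(punch,sq(0,0,.1,.034,.073),(0,255,0))
    d(punch,[(-.1,.09,.075),(-.1,-.09,.075),(-.185,-.09,.075),(-.185,.09,.075)],(255,255,0))
    cv2.imwrite(out,big)
E
python3 - <<'E'
from ov import *
ov('side',cv2.imread('pics/s2.png'),'pics/o3.png',(165,185,110,95),6)
ov('side',cv2.imread('pics/s2.png'),'pics/o4.png',(165,185,110,95),6,drawb=False,punch=[9,9,0])
ov('side',cv2.imread('pics/side0.png'),'pics/o5.png',(165,190,110,95),6,drawb=False)
E
```

```text
(no output)
```

View pics/o3.png

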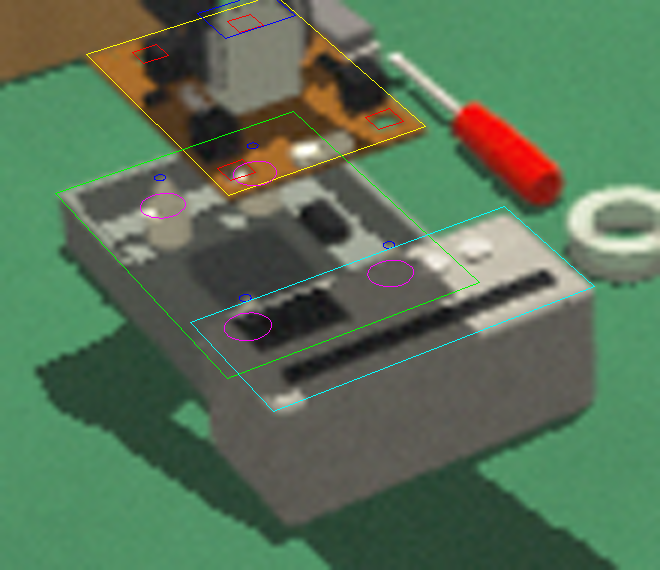

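View pics/o5.png

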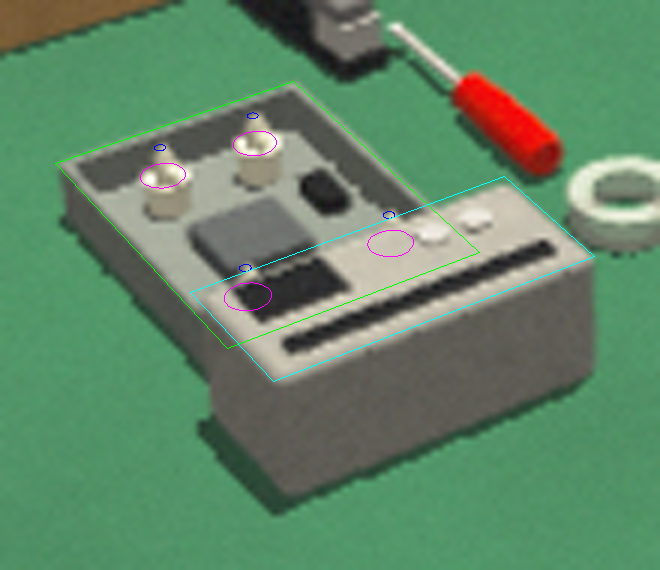

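View pics/o4.png

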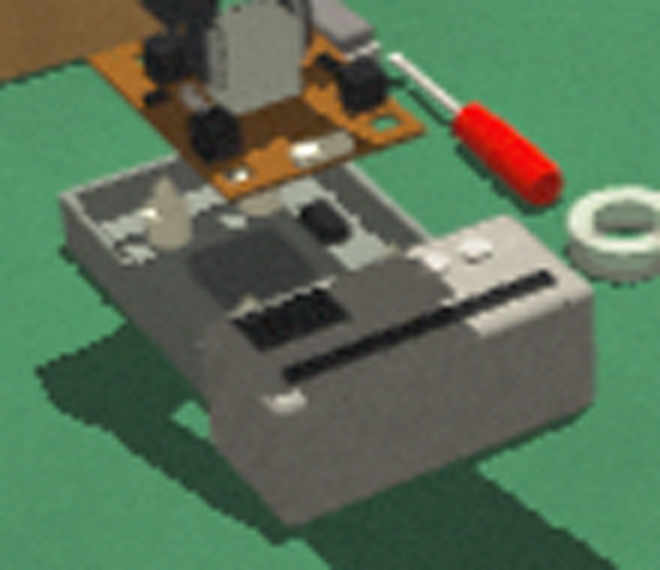

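Both overlays agree to within about 1 mm. I'll trim the pose and lower until the underside is just above the pin tips.

```bash
python3 -m jog '{"offset":[[-0.024,0.052,-0.2],[0,0,-0.4],[0,0,-0.4],[0,0,-0.3],[0,0,0],[0,0,0],[0,0,0],[0,0,0]],"angular":[[0,0,0.017],[0,0,0],[0,0,0],[0,0,0],[0,0,0],[0,0,0],[0,0,0],[0,0,0]],"jaw":[20,20,20,20,20,20,20,20]}' >/dev/null
python3 st.py .535 .1747 .0535 86.35
python3 - <<'E'
from ov import *
b=manip.grab_frame('side')
ov('side',b,'pics/o6.png',(165,185,110,95),6)
ov('side',b,'pics/o7.png',(165,185,110,95),6,drawb=False,punch=[9,9,0])
E
```

```text
t 8.0 tcp [0.5361 0.1759 0.0709] tilt y [0.0025 0.0004] az 86.44 F [ 0.  -0.  -2.4] T [-0.01  0.01  0.04] w 39.5
units [-0.021 -0.024 -0.348] turn -0.015
```

View pics/o6.png

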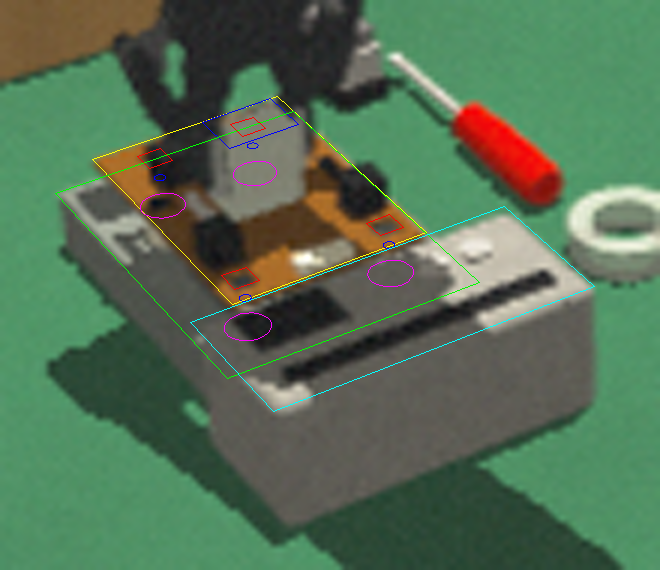

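View pics/o7.png

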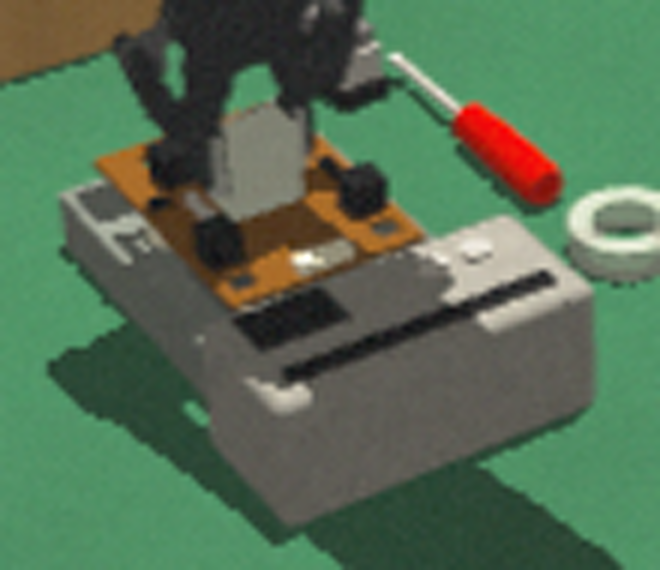

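```bash
python3 -m jog '{"offset":[[-0.021,-0.024,-0.1],[0,0,0],[0,0,0],[0,0,0],[0,0,0]],"angular":[[0,0.012,-0.015],[0,0,0],[0,0,0],[0,0,0],[0,0,0]],"jaw":[20,20,20,20,20]}' >/dev/null
python3 st.py .535 .1747 .0535 86.35
```

```text
t 8.55 tcp [0.5341 0.1745 0.0646] tilt y [-0.001  0.   ] az 86.35 F [-0.   0.5 -2.2] T [ 0.03  0.04 -0.03] w 39.4
units [ 0.018  0.004 -0.222] turn 0.001
```

```bash
python3 -m jog '{"offset":[[0.018,0.004,-0.04],[0,0,-0.04],[0,0,-0.04],[0,0,0],[0,0,0],[0,0,0]],"angular":[[0,-0.01,0],[0,0,0],[0,0,0],[0,0,0],[0,0,0],[0,0,0]],"jaw":[20,20,20,20,20,20]}' >/dev/null
python3 st.py .535 .1747 .0535 86.35
python3 -m jog '{"offset":[[0,0,-0.03],[0,0,-0.03],[0,0,0],[0,0,0]],"angular":[[0,0,0],[0,0,0],[0,0,0],[0,0,0]],"jaw":[20,20,20,20]}' >/dev/null
python3 st.py .535 .1747 .0535 86.35
```

```text
t 9.15 tcp [0.535  0.1747 0.0586] tilt y [ 0.     -0.0001] az 86.35 F [ 0.1  0.4 -2.5] T [-0.    0.07 -0.05] w 38.9
units [ 0.     0.    -0.102] turn -0.001
t 9.55 tcp [0.5349 0.1744 0.0554] tilt y [-0.0001 -0.0007] az 86.36 F [ 0.5 -0.6 -2.7] T [-0.34 -0.06 -0.03] w 39.4
units [ 0.001  0.006 -0.038] turn -0.001
```

```bash
python3 -m jog '{"offset":[[0,0,-0.02],[0,0,0],[0,0,0]],"angular":[[0,0,0],[0,0,0],[0,0,0]],"jaw":[20,20,20]}' >/dev/null
python3 st.py .535 .1747 .0535 86.35
python3 -m jog '{"offset":[[0,0,-0.02],[0,0,0],[0,0,0]],"angular":[[0,0,0],[0,0,0],[0,0,0]],"jaw":[20,20,20]}' >/dev/null
python3 st.py .535 .1747 .0535 86.35
python3 - <<'E'
from ov import *
b=manip.grab_frame('side')
ov('side',b,'pics/o8.png',(165,185,110,95),6)
ov('side',b,'pics/o9.png',(165,185,110,95),6,drawb=False,punch=[9,9,0])
E
```

```text
t 9.85 tcp [0.535  0.1743 0.0545] tilt y [-0.0001 -0.0008] az 86.36 F [-0.1 -3.5 -2.1] T [-0.57 -0.04  0.03] w 39.4
units [ 0.001  0.007 -0.02 ] turn -0.001
t 10.15 tcp [0.5349 0.1744 0.0539] tilt y [-0.0003 -0.0008] az 86.36 F [-2.1 -4.7  2.3] T [-0.9   0.33  0.04] w 39.5
units [ 0.001  0.007 -0.009] turn -0.001
```

View pics/o9.png

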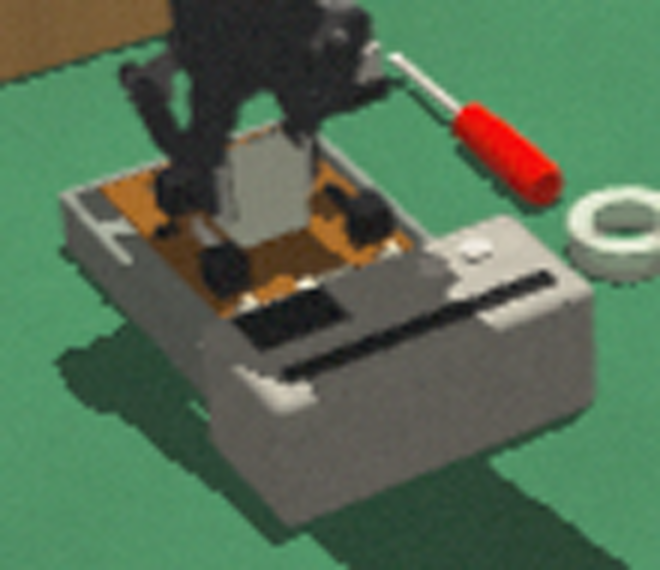

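The pin tips show through holes 0 and 1, and the board is bearing on the barbs with about 4 N sideways in -y. I'll relieve that and then let go.

```bash
python3 -m jog '{"offset":[[-0.004,-0.014,0],[0,0,0],[0,0,0]],"angular":[[0,0,0],[0,0,0],[0,0,0]],"jaw":[20,20,20]}' >/dev/null
python3 st.py
python3 -m jog '{"offset":[[0,0,0],[0,0,0],[0,0,0],[0,0,0],[0,0,0],[0,0,0]],"angular":[[0,0,0],[0,0,0],[0,0,0],[0,0,0],[0,0,0],[0,0,0]],"jaw":[46,60,75,85,85,85]}' >/dev/null
python3 st.py
python3 -m jog '{"offset":[[0,0,0.2],[0,0,0.5],[0,0,0.7],[0,0,0.8],[0,0,0.6],[0,0,0],[0,0,0],[0,0,0]],"angular":[[0,0,0],[0,0,0],[0,0,0],[0,0,0],[0,0,0],[0,0,0],[0,0,0],[0,0,0]],"jaw":[85,85,85,85,85,85,85,85]}' >/dev/null
python3 st.py
python3 - <<'E'
from ov import *
b=manip.grab_frame('side')
cv2.imwrite('pics/s3.png',b);cv2.imwrite('pics/t3.png',manip.grab_frame('top'))
ov('side',b,'pics/o10.png',(165,185,110,95),6,board=[.5349,.1743,-.0636,.039])
ov('side',b,'pics/o11.png',(165,185,110,95),6,drawb=False,punch=[9,9,0])
E
```

```text
t 10.5 tcp [0.5349 0.1743 0.0539] tilt y [0.0003 0.0006] az 86.35 F [-1.2 -1.6  2.7] T [-0.38  0.37  0.02] w 38.9
t 11.1 tcp [0.5348 0.1741 0.0536] tilt y [0.0001 0.0001] az 86.35 F [-0.2 -0.4  0.4] T [-0.02  0.02 -0.01] w 85.0
t 11.9 tcp [0.5339 0.1738 0.1922] tilt y [-0.0023 -0.0004] az 86.35 F [ 0.3 -0.9 -0.8] T [ 0. -0.  0.] w 85.1
```

View pics/o10.png

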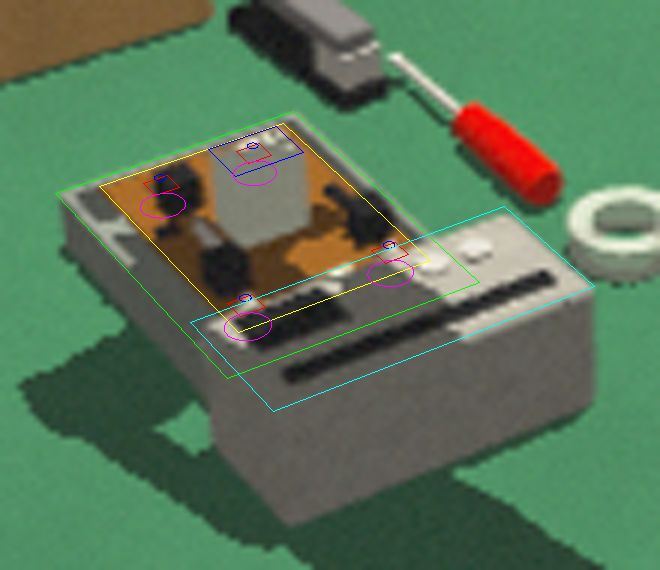

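View pics/o11.png

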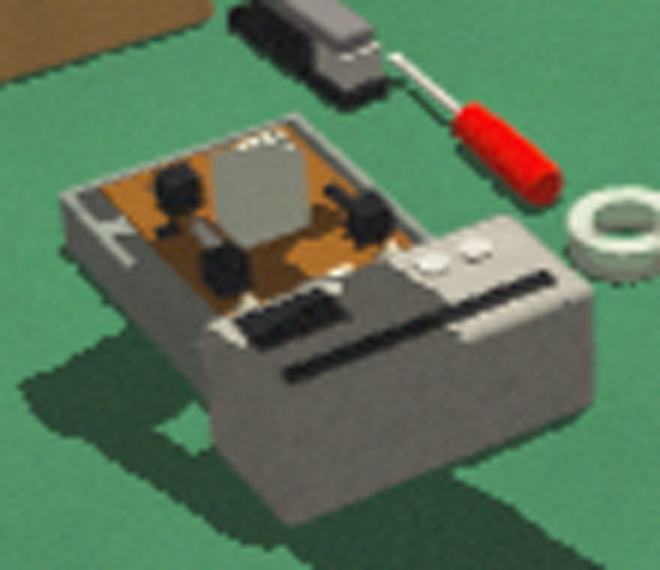

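View pics/t3.png

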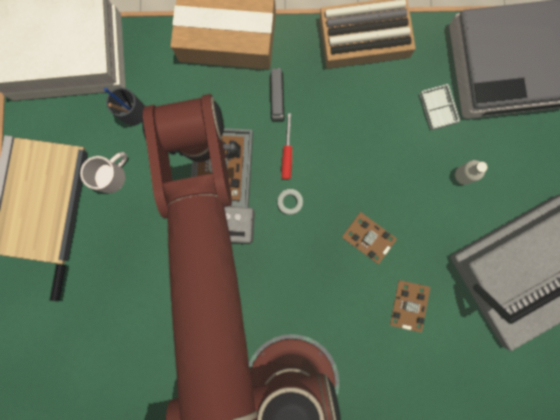

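The board's edges match the overlay with its underside at 39 mm. It rests on the barbs with the gripper clear, and the sensor reads near zero. Next I'll compute the press points.

```bash
python3 - <<'E'
from h import *
print(place([.5349,.1743,-.0636],[(-.042,.042,.063),(-.042,-.042,.063),(.042,.028,.063),(.042,-.028,.063)]).round(4))
E
python3 st.py .4957 .2189 .08 86.35
```

```text
[[0.4957 0.2189 0.063 ]
 [0.4903 0.1351 0.063 ]
 [0.5786 0.1996 0.063 ]
 [0.575  0.1437 0.063 ]]
t 12.0 tcp [0.5337 0.1737 0.1916] tilt y [-0.0034 -0.0007] az 86.35 F [ 0.1  0.5 -0.5] T [-0.   -0.01 -0.02] w 85.0
units [-0.759  0.903 -2.232] turn 0.001
```

```bash
python3 -m jog '{"offset":[[-0.25,0.3,0],[-0.25,0.3,0],[-0.25,0.3,0],[0,0,-0.2],[0,0,-0.5],[0,0,-0.7],[0,0,-0.6],[0,0,-0.2],[0,0,0],[0,0,0],[0,0,0]],"angular":[[0,0,0],[0,0,0],[0,0,0],[0,0,0],[0,0,0],[0,0,0],[0,0,0],[0,0,0],[0,0,0],[0,0,0],[0,0,0]],"jaw":[0,0,0,0,0,0,0,0,0,0,0]}' >/dev/null
python3 st.py .4957 .2189 .068 86.35
python3 - <<'E'
from ov import *
cv2.imwrite('pics/o12.png',cv2.resize(manip.grab_frame('side')[170:280,160:280],None,fx=5,fy=5,interpolation=2))
E
```

```text
t 13.1 tcp [0.4988 0.2193 0.0856] tilt y [0.0033 0.0008] az 86.34 F [0.3 0.2 0.2] T [ 0.01 -0.04 -0.02] w -0.2
units [-0.061 -0.007 -0.352] turn 0.001
```

View pics/o12.png

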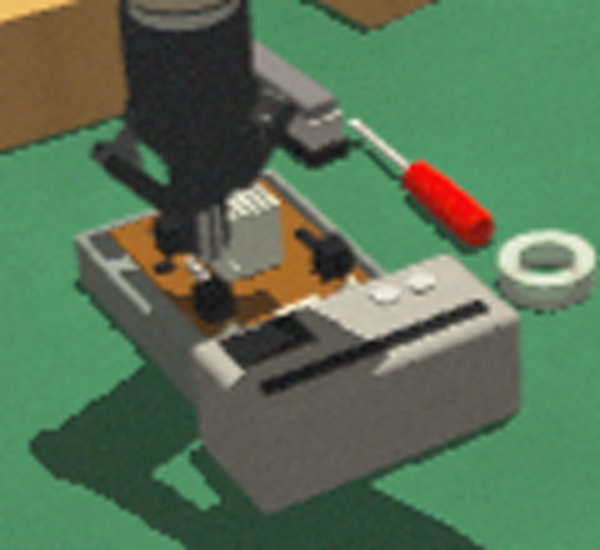

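```bash
python3 -m jog '{"offset":[[-0.05,-0.007,-0.15],[0,0,-0.18],[0,0,0],[0,0,0],[0,0,0]],"angular":[[0,0.008,0],[0,0,0],[0,0,0],[0,0,0],[0,0,0]],"jaw":[0,0,0,0,0]}' >/dev/null
python3 st.py .4957 .2189 .063 86.35
```

```text
t 13.65 tcp [0.4948 0.2186 0.0671] tilt y [-0.0008 -0.    ] az 86.35 F [-0.7 -0.4  0. ] T [-0.01 -0.02 -0.01] w -0.0
units [ 0.018  0.005 -0.081] turn -0.001
```

```bash
python3 -m jog '{"offset":[[0.018,0.005,-0.04],[0,0,-0.03],[0,0,-0.02],[0,0,0]],"angular":[[0,-0.008,0],[0,0,0],[0,0,0],[0,0,0]],"jaw":[0,0,0,0]}' >/dev/null
python3 st.py
for i in 1; do python3 -m jog '{"offset":[[0,0,-0.02],[0,0,0]],"angular":[[0,0,0],[0,0,0]],"jaw":[0,0]}' >/dev/null; python3 st.py; done
python3 -m jog '{"offset":[[0,0,-0.01],[0,0,0]],"angular":[[0,0,0],[0,0,0]],"jaw":[0,0]}' >/dev/null; python3 st.py
```

```text
t 14.05 tcp [0.4958 0.2189 0.0627] tilt y [0.0001 0.    ] az 86.35 F [-0.3  0.3  0.7] T [0.05 0.07 0.04] w -0.1
t 14.25 tcp [0.4959 0.2191 0.0623] tilt y [0.0003 0.0003] az 86.35 F [-2.1  0.5  5.3] T [-0.04  0.3  -0.03] w -0.2
t 14.45 tcp [0.496  0.2191 0.0622] tilt y [0.0005 0.0003] az 86.35 F [-2.7 -0.7  5.5] T [ 0.01  0.48 -0.03] w -0.0
```

```bash
for i in 1 2; do python3 -m jog '{"offset":[[0,0,-0.02],[0,0,0]],"angular":[[0,0,0],[0,0,0]],"jaw":[0,0]}' >/dev/null; python3 st.py; done
```

```text
t 14.65 tcp [0.4962 0.2192 0.0614] tilt y [0.0008 0.0005] az 86.35 F [-1.8  0.1  7.9] T [-0.03  0.45 -0.03] w 0.2
t 14.85 tcp [0.4964 0.2194 0.0608] tilt y [0.0013 0.0008] az 86.35 F [-2.5  0.2  5.4] T [0.1  0.48 0.03] w 0.3
```

```bash
python3 -m jog '{"offset":[[0,0,-0.02],[0,0,0]],"angular":[[0,0,0],[0,0,0]],"jaw":[0,0]}' >/dev/null; python3 st.py
```

```text
t 15.05 tcp [0.4956 0.2189 0.0578] tilt y [ 0.0001 -0.0001] az 86.36 F [-0.7 -0.8 -0.6] T [-0.04  0.05  0.04] w 0.3
```

The push gave way, so corner 0 probably snapped. I'll follow it down until I feel it seated.

```bash
for i in 1 2 3; do python3 -m jog '{"offset":[[0,0,-0.02],[0,0,0]],"angular":[[0,0,0],[0,0,0]],"jaw":[0,0]}' >/dev/null; python3 st.py; done
```

```text
t 15.25 tcp [0.4956 0.2187 0.0569] tilt y [-0.0002 -0.0004] az 86.35 F [-0.9  0.5  1.7] T [-0.06  0.09  0.02] w 0.2
t 15.45 tcp [0.4957 0.2188 0.0566] tilt y [-0.0004 -0.0005] az 86.35 F [-2.5 -0.4  6.1] T [-0.15  0.4   0.03] w -0.1
t 15.65 tcp [0.4959 0.2188 0.0564] tilt y [-0.0002 -0.0005] az 86.36 F [-4.1 -1.6 10.4] T [-0.29  0.62 -0.03] w -0.2
```

```bash
for i in 1 2; do python3 -m jog '{"offset":[[0,0,-0.02],[0,0,0]],"angular":[[0,0,0],[0,0,0]],"jaw":[0,0]}' >/dev/null; python3 st.py; done
```

```text
t 15.85 tcp [0.4962 0.2189 0.0562] tilt y [ 0.     -0.0005] az 86.36 F [-5.3 -1.8 13.1] T [-0.44  0.93 -0.04] w 0.2
t 16.05 tcp [0.4969 0.2191 0.0553] tilt y [0.0023 0.0003] az 86.36 F [-1.5 -0.8 10.3] T [-0.01  0.17 -0.02] w 0.1
```

```bash
for i in 1 2; do python3 -m jog '{"offset":[[0,0,-0.02],[0,0,0]],"angular":[[0,0,0],[0,0,0]],"jaw":[0,0]}' >/dev/null; python3 st.py; done
python3 - <<'E'
from ov import *
cv2.imwrite('pics/o13.png',cv2.resize(manip.grab_frame('side')[170:280,160:280],None,fx=5,fy=5,interpolation=2))
E
```

```text
t 16.25 tcp [0.4973 0.2196 0.0551] tilt y [0.0028 0.0011] az 86.35 F [-4.3 -0.5 14.1] T [-0.12  0.71  0.05] w -0.1
t 16.45 tcp [0.4973 0.2196 0.0549] tilt y [0.0024 0.0009] az 86.35 F [-6.5 -1.8 19.2] T [-0.27  1.13  0.01] w 0.2
```

View pics/o13.png

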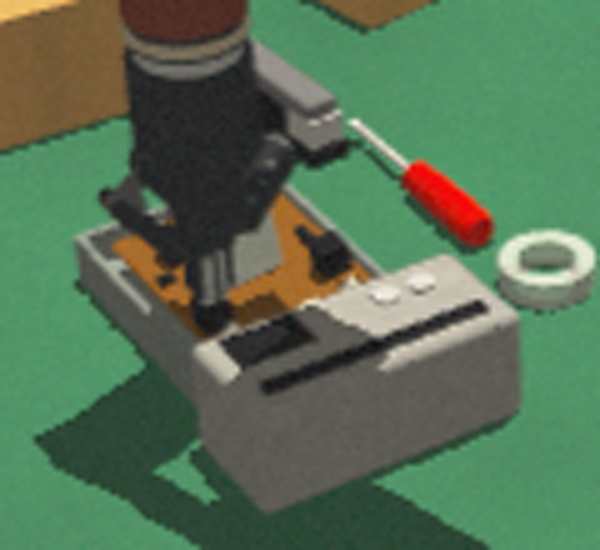

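```bash
python3 -m jog '{"offset":[[0,0,0.3],[0,0,0.35],[-0.05,-0.5,0],[-0.05,-0.6,0],[-0.04,-0.55,0],[0,0,0],[0,0,0],[0,0,0]],"angular":[[0,0,0],[0,0,0],[0,0,0],[0,0,0],[0,0,0],[0,0,0],[0,0,0],[0,0,0]],"jaw":[0,0,0,0,0,0,0,0]}' >/dev/null
python3 st.py .4903 .1351 .066 86.35
python3 - <<'E'
from ov import *
cv2.imwrite('pics/o14.png',cv2.resize(manip.grab_frame('side')[170:280,160:280],None,fx=5,fy=5,interpolation=2))
E
```

```text
t 17.3 tcp [0.4886 0.1369 0.0835] tilt y [-0.0002  0.0003] az 86.37 F [ 0.6 -0.3 -0.3] T [-0.04 -0.   -0.08] w -0.1
units [ 0.033 -0.037 -0.349] turn -0.004
```

View pics/o14.png

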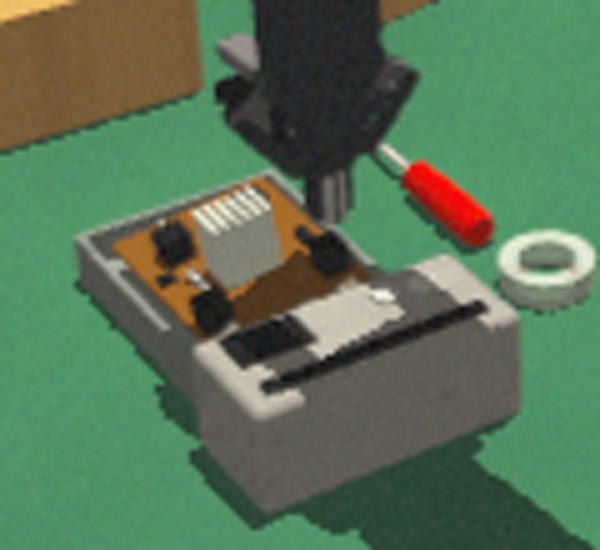

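Corner 0 is down and the board tilts towards it as expected. Next is block 1.

```bash
python3 -m jog '{"offset":[[0.033,-0.037,-0.15],[0,0,-0.2],[0,0,0],[0,0,0],[0,0,0]],"angular":[[0,0,0],[0,0,0],[0,0,0],[0,0,0],[0,0,0]],"jaw":[0,0,0,0,0]}' >/dev/null
python3 st.py .4903 .1351 .066 86.35
for i in 1 2 3; do python3 -m jog '{"offset":[[0,0,-0.03],[0,0,0]],"angular":[[0,0,0],[0,0,0]],"jaw":[0,0]}' >/dev/null; python3 st.py; done
```

```text
t 17.85 tcp [0.4902 0.1346 0.0659] tilt y [-0.0004 -0.    ] az 86.36 F [-0.9  0.3  0.1] T [-0.05 -0.02 -0.02] w -0.2
units [0.002 0.009 0.002] turn -0.002
t 18.05 tcp [0.4903 0.1345 0.0645] tilt y [-0. -0.] az 86.35 F [ 0.3 -0.6 -0.3] T [-0.01  0.04 -0.02] w 0.0
t 18.25 tcp [0.4905 0.1344 0.0634] tilt y [ 0.0004 -0.0003] az 86.35 F [-0.3  0.1 -0.4] T [-0.01 -0.    0.02] w -0.1
t 18.45 tcp [0.4906 0.1343 0.062 ] tilt y [ 0.0004 -0.0005] az 86.35 F [-0.9 -1.5  3.5] T [-0.29  0.18 -0.03] w 0.1
```

```bash
for i in 1 2 3; do python3 -m jog '{"offset":[[0,0,-0.02],[0,0,0]],"angular":[[0,0,0],[0,0,0]],"jaw":[0,0]}' >/dev/null; python3 st.py; done
```

```text
t 18.65 tcp [0.4907 0.1342 0.0613] tilt y [ 0.0005 -0.0008] az 86.36 F [-1.8 -2.4  5.9] T [-0.38  0.28 -0.06] w 0.1
t 18.85 tcp [0.4903 0.1346 0.0594] tilt y [0.0003 0.0004] az 86.34 F [ 0.5 -0.4 -0.2] T [-0.07  0.01  0.02] w 0.2
t 19.05 tcp [0.4898 0.1346 0.0579] tilt y [-0.001   0.0001] az 86.35 F [-0.1  0.1 -1. ] T [-0.02  0.    0.03] w -0.0
```

```bash
for i in 1 2; do python3 -m jog '{"offset":[[0,0,-0.02],[0,0,0]],"angular":[[0,0,0],[0,0,0]],"jaw":[0,0]}' >/dev/null; python3 st.py; done
```

```text
t 19.25 tcp [0.49   0.1346 0.0571] tilt y [-0.0008 -0.    ] az 86.36 F [ 0.7  0.6 -0.5] T [0.01 0.08 0.03] w 0.2
t 19.45 tcp [0.4901 0.1345 0.0563] tilt y [-0.0004 -0.0001] az 86.35 F [0.2 0.1 0.1] T [-0.03  0.02  0.02] w -0.0
```

```bash
for i in 1 2 3; do python3 -m jog '{"offset":[[0,0,-0.02],[0,0,0]],"angular":[[0,0,0],[0,0,0]],"jaw":[0,0]}' >/dev/null; python3 st.py; done
```

```text
t 19.65 tcp [0.4902 0.1345 0.0554] tilt y [-0.0003 -0.0001] az 86.35 F [ 0.2  0.4 -0.6] T [ 0.02 -0.02  0.04] w 0.1
t 19.85 tcp [0.4902 0.1345 0.0544] tilt y [-0.0003 -0.    ] az 86.35 F [-0.1 -0.5  0.1] T [-0.03  0.01  0.02] w -0.1
t 20.05 tcp [0.4904 0.1346 0.054 ] tilt y [-0.0002 -0.0001] az 86.35 F [-1.8  0.3  3.4] T [-0.12  0.3  -0.01] w 0.5
```

```bash
for i in 1 2; do python3 -m jog '{"offset":[[0,0,-0.02],[0,0,0]],"angular":[[0,0,0],[0,0,0]],"jaw":[0,0]}' >/dev/null; python3 st.py; done
```

```text
t 20.25 tcp [0.4904 0.1346 0.054 ] tilt y [-0.0007 -0.0003] az 86.36 F [-4.9 -1.4 10.1] T [-0.16  0.95 -0.02] w 0.3
t 20.45 tcp [0.4905 0.1346 0.054 ] tilt y [-0.0013 -0.0004] az 86.37 F [-8.2 -0.6 16.4] T [-0.28  1.45  0.02] w -0.0
```

```bash
python3 -m jog '{"offset":[[0,0,-0.01],[0,0,0],[0,0,0.4],[0,0,0.5],[0,0,0.5],[0.4,0.3,0],[0.6,0.5,0],[0.5,0.4,0],[0.27,0.1,0],[0,0,0],[0,0,0],[0,0,0]],"angular":[[0,0,0],[0,0,0],[0,0,0],[0,0,0],[0,0,0],[0,0,0],[0,0,0],[0,0,0],[0,0,0],[0,0,0],[0,0,0],[0,0,0]],"jaw":[0,0,0,0,0,0,0,0,0,0,0,0]}' >/dev/null
python3 st.py .5786 .1996 .066 86.35
python3 - <<'E'
from ov import *
cv2.imwrite('pics/o15.png',cv2.resize(manip.grab_frame('side')[170:280,160:280],None,fx=5,fy=5,interpolation=2))
E
```

```text
t 21.65 tcp [0.5779 0.1991 0.1206] tilt y [-0.001  -0.0003] az 86.33 F [-0.2  1.3  0. ] T [0.02 0.02 0.06] w 0.2
units [ 0.013  0.01  -1.092] turn 0.003
```

View pics/o15.png

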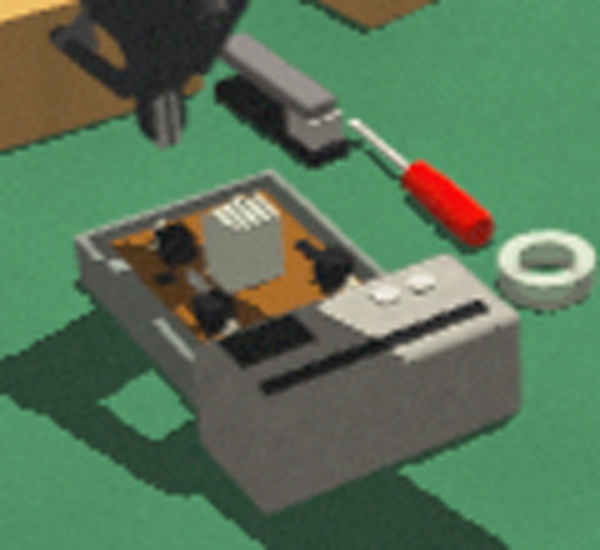

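The wide end is down on both sides. I'll press block 2.

```bash
python3 -m jog '{"offset":[[0.013,0.01,-0.3],[0,0,-0.4],[0,0,-0.3],[0,0,-0.09],[0,0,0],[0,0,0],[0,0,0]],"angular":[[0,0,0],[0,0,0],[0,0,0],[0,0,0],[0,0,0],[0,0,0],[0,0,0]],"jaw":[0,0,0,0,0,0,0]}' >/dev/null
python3 st.py .5786 .1996 .062 86.35
for i in 1 2; do python3 -m jog '{"offset":[[0,0,-0.03],[0,0,0]],"angular":[[0,0,0],[0,0,0]],"jaw":[0,0]}' >/dev/null; python3 st.py; done
```

```text
t 22.4 tcp [0.5803 0.2002 0.0677] tilt y [0.0019 0.0003] az 86.35 F [ 0.8 -0.4  0.3] T [0.01 0.02 0.03] w -0.1
units [-0.033 -0.012 -0.114] turn -0.0
t 22.6 tcp [0.5797 0.2001 0.0655] tilt y [0.0007 0.0001] az 86.35 F [0.1 0.4 0. ] T [-0.01  0.05  0.01] w -0.0
t 22.8 tcp [0.5793 0.2    0.0634] tilt y [-0.0003 -0.0001] az 86.35 F [0.1 0.2 0.1] T [-0.04  0.04  0.03] w 0.1
```

```bash
for i in 1 2 3; do python3 -m jog '{"offset":[[0,0,-0.025],[0,0,0]],"angular":[[0,0,0],[0,0,0]],"jaw":[0,0]}' >/dev/null; python3 st.py; done
```

```text
t 23.0 tcp [0.5793 0.2    0.0621] tilt y [-0.0004 -0.0001] az 86.35 F [-0.2  1.2  0.5] T [-0.03 -0.01 -0.03] w 0.1
t 23.2 tcp [0.5793 0.2    0.0609] tilt y [-0.0003 -0.0001] az 86.35 F [-0.   0.7 -0.8] T [0.01 0.04 0.03] w 0.2
t 23.4 tcp [0.5793 0.2    0.0596] tilt y [-0.0004 -0.0001] az 86.35 F [ 0.1 -0.3 -0. ] T [ 0.01 -0.01  0.07] w -0.3
```

```bash
for i in 1 2 ; do python3 -m jog '{"offset":[[0,0,-0.02],[0,0,0]],"angular":[[0,0,0],[0,0,0]],"jaw":[0,0]}' >/dev/null; python3 st.py; done
```

```text
t 23.6 tcp [0.5794 0.2    0.0587] tilt y [-0.0003 -0.0001] az 86.35 F [-0.9  0.3  0.1] T [-0.02 -0.08  0.  ] w -0.1
t 23.8 tcp [0.5793 0.2    0.0576] tilt y [-0.0004 -0.0001] az 86.35 F [0.  0.4 0.1] T [-0.01  0.01  0.03] w -0.2
```

Run:
```python
from ov import *
b=manip.grab_frame('side')
ov('side',b,'pics/o16.png',(180,190,80,70),9,board=[.5349,.1743,-.0636,.030])
ov('side',b,'pics/o17.png',(180,190,80,70),9,drawb=False,punch=[9,9,0])
```

```text
(no output)
```

View pics/o16.png

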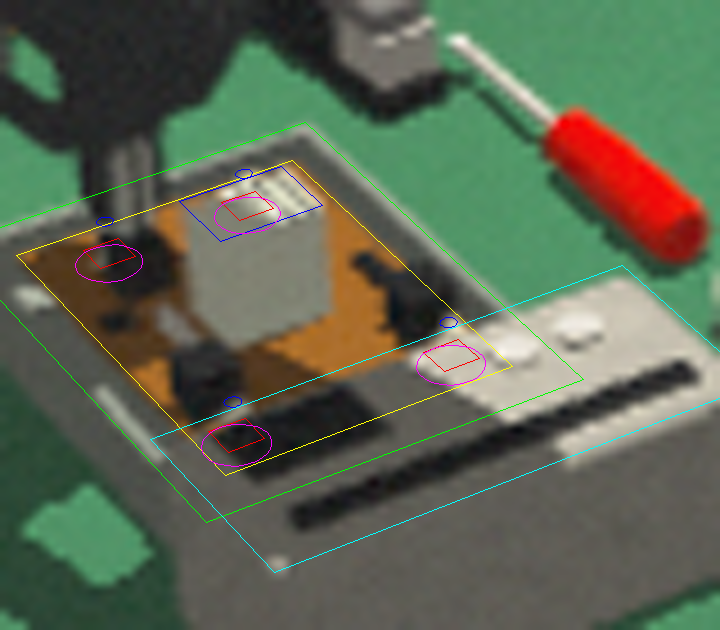

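View pics/o17.png

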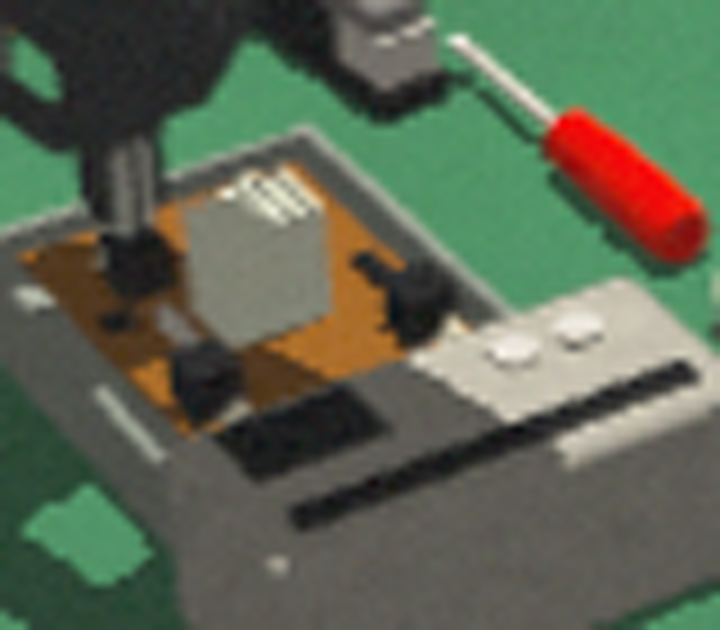

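The board already fits the fully-home overlay closely, so corner 2 may have gone with the earlier presses. I'll continue down to check that by force.

```bash
for i in 1 2 3 4; do python3 -m jog '{"offset":[[0,0,-0.02],[0,0,0]],"angular":[[0,0,0],[0,0,0]],"jaw":[0,0]}' >/dev/null; python3 st.py; done
```

```text
t 24.05 tcp [0.5793 0.2    0.0567] tilt y [-0.0003 -0.0001] az 86.35 F [-0.4  0.3  0.2] T [-0.01  0.03 -0.02] w 0.0
t 24.25 tcp [0.5793 0.2    0.0556] tilt y [-0.0003 -0.0001] az 86.35 F [-0.3  0.5 -0. ] T [0.03 0.   0.02] w -0.2
t 24.45 tcp [0.5793 0.2    0.0546] tilt y [-0.0003 -0.0001] az 86.35 F [0.  0.6 0.3] T [-0.01  0.02  0.01] w 0.0
t 24.65 tcp [0.5796 0.2    0.0541] tilt y [0.0002 0.    ] az 86.35 F [-0.1  0.1  1.8] T [-0.01  0.05 -0.02] w 0.1
```

```bash
for i in 1 2; do python3 -m jog '{"offset":[[0,0,-0.02],[0,0,0]],"angular":[[0,0,0],[0,0,0]],"jaw":[0,0]}' >/dev/null; python3 st.py; done
```

```text
t 24.85 tcp [0.5796 0.2001 0.054 ] tilt y [-0.0002 -0.0001] az 86.36 F [-3.6 -1.1  6.2] T [-0.15  0.55  0.01] w -0.1
t 25.05 tcp [0.5797 0.2001 0.054 ] tilt y [-0.0005 -0.0003] az 86.36 F [-6.  -1.6 10.7] T [-0.19  1.03 -0.03] w -0.0
```

```bash
for i in 1 2; do python3 -m jog '{"offset":[[0,0,-0.02],[0,0,0]],"angular":[[0,0,0],[0,0,0]],"jaw":[0,0]}' >/dev/null; python3 st.py; done
python3 -m jog '{"offset":[[0,0,0.3],[0,0,0.3],[-0.04,-0.5,0],[-0.02,-0.5,0],[-0.02,-0.12,0],[0,0,0],[0,0,0],[0,0,0]],"angular":[[0,0,0],[0,0,0],[0,0,0],[0,0,0],[0,0,0],[0,0,0],[0,0,0],[0,0,0]],"jaw":[0,0,0,0,0,0,0,0]}' >/dev/null
python3 st.py .575 .1437 .059 86.35
```

```text
t 25.25 tcp [0.5797 0.2001 0.054 ] tilt y [-0.0009 -0.0004] az 86.37 F [-8.4 -2.3 16.9] T [-0.4   1.49  0.03] w -0.0
t 25.45 tcp [0.5797 0.2001 0.0539] tilt y [-0.0012 -0.0006] az 86.37 F [-11.3  -2.6  21.3] T [-0.52  1.94 -0.05] w 0.5
t 26.25 tcp [0.5755 0.1448 0.0798] tilt y [0.     0.0003] az 86.39 F [-0.6  0.3  0.4] T [-0.02  0.03 -0.01] w 0.3
units [-0.01  -0.022 -0.417] turn -0.007
```

Block 2 is rigid at 54.0 mm, which is home height. Block 3 is next.

```bash
python3 -m jog '{"offset":[[-0.01,-0.022,-0.15],[0,0,-0.15],[0,0,-0.06],[0,0,0],[0,0,0],[0,0,0]],"angular":[[0,0,0],[0,0,0],[0,0,0],[0,0,0],[0,0,0],[0,0,0]],"jaw":[0,0,0,0,0,0]}' >/dev/null
python3 st.py
for i in 1 2 3; do python3 -m jog '{"offset":[[0,0,-0.02],[0,0,0]],"angular":[[0,0,0],[0,0,0]],"jaw":[0,0]}' >/dev/null; python3 st.py; done
```

```text
t 26.85 tcp [0.5752 0.143  0.0621] tilt y [0.0004 0.0001] az 86.35 F [0.2 1.2 0.2] T [ 0.03 -0.03 -0.05] w -0.2
t 27.05 tcp [0.575  0.1429 0.061 ] tilt y [0.0002 0.    ] az 86.35 F [ 0.6  0.2 -0.1] T [ 0.04  0.04 -0.08] w -0.2
t 27.25 tcp [0.5749 0.1429 0.0597] tilt y [-0.0002 -0.    ] az 86.35 F [0.8 0.1 0. ] T [ 0.01  0.01 -0.01] w -0.4
t 27.45 tcp [0.5748 0.1429 0.0586] tilt y [-0.0004 -0.    ] az 86.35 F [ 0.4 -0.   0.2] T [0.07 0.01 0.01] w 0.0
```

```bash
for i in 1 2 3; do python3 -m jog '{"offset":[[0,0,-0.02],[0,0,0]],"angular":[[0,0,0],[0,0,0]],"jaw":[0,0]}' >/dev/null; python3 st.py; done
```

```text
t 27.65 tcp [0.5748 0.1429 0.0576] tilt y [-0.0003 -0.0001] az 86.35 F [ 0.4 -0.2 -0.8] T [ 0.01 -0.04 -0.01] w 0.1
t 27.85 tcp [0.5748 0.1429 0.0567] tilt y [-0.0003 -0.0001] az 86.35 F [-0.2 -0.4  1. ] T [ 0.02 -0.03 -0.01] w -0.1
t 28.05 tcp [0.5748 0.1429 0.0556] tilt y [-0.0004 -0.0001] az 86.35 F [-0.4  0.4  0. ] T [ 0.04 -0.02  0.  ] w 0.2
```

```bash
for i in 1 2 3 4; do python3 -m jog '{"offset":[[0,0,-0.02],[0,0,0]],"angular":[[0,0,0],[0,0,0]],"jaw":[0,0]}' >/dev/null; python3 st.py; done
```

```text
t 28.25 tcp [0.5748 0.1429 0.0546] tilt y [-0.0003 -0.0001] az 86.35 F [-0.7 -1.6 -0.2] T [ 0.02 -0.03  0.  ] w 0.1
t 28.45 tcp [0.5751 0.1429 0.0541] tilt y [ 0.0002 -0.    ] az 86.35 F [-0.4  0.1  2. ] T [-0.02  0.03  0.01] w -0.4
t 28.65 tcp [0.5751 0.1429 0.054 ] tilt y [-0.0003 -0.0002] az 86.35 F [-3.9 -0.6  6.6] T [-0.08  0.59 -0.01] w 0.2
t 28.85 tcp [0.5752 0.143  0.054 ] tilt y [-0.0007 -0.0003] az 86.36 F [-6.5 -1.9 12. ] T [-0.19  1.08 -0.01] w -0.1
```

```bash
for i in 1 2; do python3 -m jog '{"offset":[[0,0,-0.02],[0,0,0]],"angular":[[0,0,0],[0,0,0]],"jaw":[0,0]}' >/dev/null; python3 st.py; done
```

```text
t 29.05 tcp [0.5752 0.143  0.054 ] tilt y [-0.0011 -0.0005] az 86.37 F [-9.5 -1.3 17. ] T [-0.2   1.58  0.03] w -0.4
t 29.25 tcp [0.5752 0.143  0.0539] tilt y [-0.0015 -0.0006] az 86.37 F [-12.   -1.5  21.5] T [-0.4   2.04  0.01] w 0.0
```

Block 3 is also rigid at 54.0 mm. I last pressed block 0 while the board was tilted (54.9 mm), so I'll press it again to confirm.

```bash
python3 -m jog '{"offset":[[0,0,0.4],[0,0,0.5],[0,0,0.5],[-0.4,0.3,0],[-0.5,0.5,0],[-0.5,0.5,0],[-0.19,0.22,0],[0,0,-0.3],[0,0,-0.4],[0,0,-0.4],[0,0,0],[0,0,0]],"angular":[[0,0,0],[0,0,0],[0,0,0],[0,0,0],[0,0,0],[0,0,0],[0,0,0],[0,0,0],[0,0,0],[0,0,0],[0,0,0],[0,0,0]],"jaw":[0,0,0,0,0,0,0,0,0,0,0,0]}' >/dev/null
python3 -m jog '{"offset":[[0,0,0],[0,0,0]],"angular":[[0,0,0],[0,0,0]],"jaw":[0,0]}' >/dev/null
python3 st.py .4957 .2189 .055 86.35
```

```text
t 30.65 tcp [0.4966 0.2189 0.0661] tilt y [0.0022 0.0005] az 86.33 F [-0.1 -0.4 -0.1] T [ 0.04 -0.03 -0.02] w -0.1
units [-0.018 -0.001 -0.221] turn 0.003
```

```bash
python3 -m jog '{"offset":[[-0.018,0,-0.1],[0,0,-0.08],[0,0,-0.02],[0,0,0],[0,0,0]],"angular":[[0,0,0],[0,0,0],[0,0,0],[0,0,0],[0,0,0]],"jaw":[0,0,0,0,0]}' >/dev/null
python3 st.py
for i in 1 2 3; do python3 -m jog '{"offset":[[0,0,-0.02],[0,0,0]],"angular":[[0,0,0],[0,0,0]],"jaw":[0,0]}' >/dev/null; python3 st.py; done
```

```text
t 31.15 tcp [0.4945 0.2189 0.0548] tilt y [-0.0001 -0.0001] az 86.35 F [ 0.7 -0.1  0.5] T [-0.05  0.01  0.02] w 0.0
t 31.35 tcp [0.4948 0.219  0.0541] tilt y [0.0005 0.0001] az 86.35 F [-0.3 -0.4  1. ] T [0.01 0.03 0.02] w 0.3
t 31.55 tcp [0.4948 0.219  0.054 ] tilt y [-0.0001 -0.0001] az 86.36 F [-2.6 -0.8  7.3] T [-0.18  0.57 -0.06] w -0.1
t 31.75 tcp [0.4948 0.219  0.054 ] tilt y [-0.0006 -0.0003] az 86.36 F [-6.  -2.4 12.3] T [-0.31  1.08 -0.07] w -0.0
```

```bash
for i in 1 2; do python3 -m jog '{"offset":[[0,0,-0.02],[0,0,0]],"angular":[[0,0,0],[0,0,0]],"jaw":[0,0]}' >/dev/null; python3 st.py; done
```

```text
t 31.95 tcp [0.4949 0.2191 0.054 ] tilt y [-0.001  -0.0004] az 86.37 F [-9.  -2.4 17.8] T [-0.48  1.53 -0.02] w -0.2
t 32.15 tcp [0.4949 0.2192 0.0539] tilt y [-0.0014 -0.0006] az 86.37 F [-12.   -3.6  24. ] T [-0.67  2.07  0.01] w -0.2
```

All four corners are rigid at 54.0 mm. I'll withdraw and take a last look.

```bash
python3 -m jog '{"offset":[[0,0,0.4],[0,0,0.6],[0,0,0.8],[0,0,0.8],[-0.5,0.5,0],[-0.8,0.8,0],[-0.8,0.8,0],[-0.5,0.8,0],[0,0.8,0],[0,0,0],[0,0,0],[0,0,0]],"angular":[[0,0,0],[0,0,0],[0,0,0],[0,0,0],[0,0,0],[0,0,0],[0,0,0],[0,0,0],[0,0,0],[0,0,0],[0,0,0],[0,0,0]],"jaw":[0,0,0,0,0,0,0,0,0,0,0,0]}' >/dev/null
python3 st.py
python3 - <<'E'
from ov import *
b=manip.grab_frame('side');t=manip.grab_frame('top');cv2.imwrite('pics/t9.png',t)
B=[.5349,.1743,-.0636,.030]
ov('side',b,'pics/f1.png',(170,190,90,80),7,board=B)
ov('top',t,'pics/f2.png',(170,110,110,100),6,board=B)
E
```

```text
t 33.35 tcp [0.3739 0.3939 0.1795] tilt y [-0.0004 -0.0007] az 86.32 F [-0.1 -0.1  0.2] T [ 0.03  0.02 -0.01] w 0.4
```

View pics/f1.png

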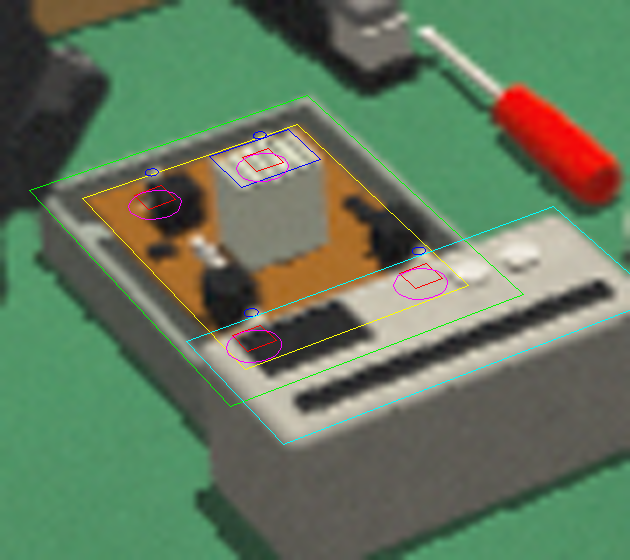

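View pics/f2.png

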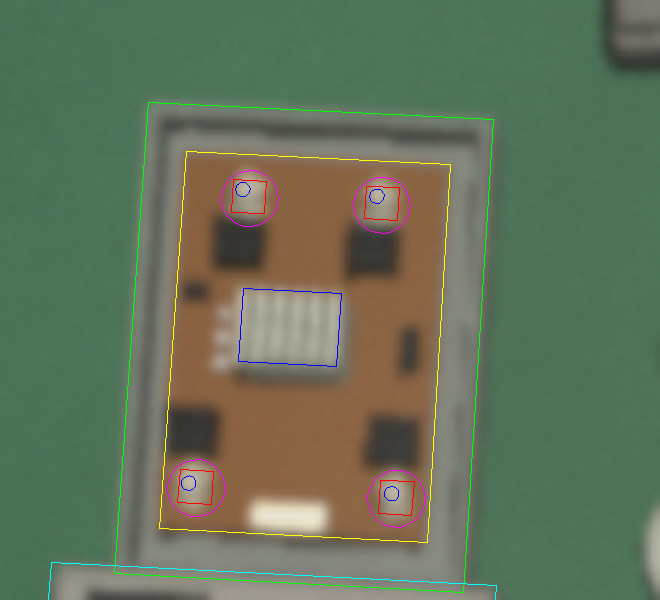

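View pics/t9.png

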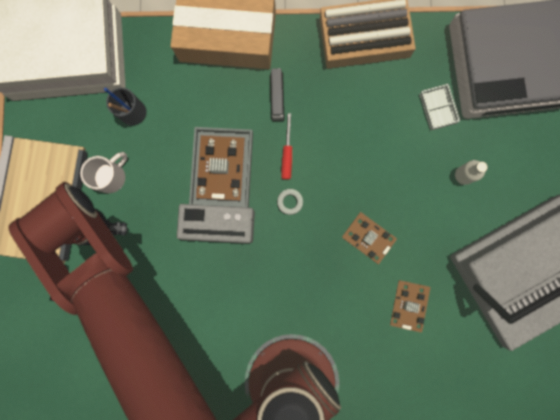

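The top view shows the board home, with all four pins through their holes (full-frame pixels around (211,142), (234,144), (202,191) and (236,193)). The side view agrees with it being home. The other things haven't moved and the gripper is clear, so I'll hand the job in.

```bash
python3 -c "
from plant import manip
manip.job_done()"
```

```text
the job is handed in; nothing more can be done
```

The control board is back in the punch bay, fully home on all four standoffs, and I handed the job in at about 33.5 s of the 56 s allowed; no verdict was reported.

**What I did:** I held the full-size board by its heat sink and lowered it over the pins until it bore on the barbs. I eased off a small sideways load and let go at about 11 s. Then I pressed the relay blocks in the order 0, 1, 2, 3 and pressed block 0 once more, going down in small steps with force readings.

**Last checks:**
- **Height:** each block stopped rigid at 54.0 mm, the height of a seated board, under final pushes of 16 to 24 N.
- **Position:** the top and side overlays match the home position, and the top view shows a pin through every hole.
- **Surroundings:** the top view shows the other things where they were, and the gripper ended clear with about 0 N on it.

**What did not go as expected:**
- **Low snap forces:** corners 0 and 1 gave way at only about 6 to 8 N in the readings between steps, below the stated 10 to 16 N. The peaks probably fell between readings.
- **Corners 2 and 3:** I felt no snap there. Both were already at home height when I pressed them, so they most likely went during the presses on blocks 0 and 1.
- **Resting on the barbs:** that stage rests on one side picture, which matched a board 9 mm above the shoulders, and on near-zero force after release. The arm hid part of the board in the top view then.

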